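Fit the spare sensor unit in the open rack and hold it home

TASK

The gas-monitor rack lies on its back for service, open side up. Take the spare sensor unit out of the wooden stand by its bow handle, slide it down without dropping or forcing it into the one gap beside the installed units that is wide enough, and press it down against the sprung contact at the bottom until its top plate is flush with the plates of its neighbours. Finish still gripping the handle and pressing the unit home, so that a colleague can drive its screws; leave the other things on the bench where they are.

Things in the scene. Friction and masses are not known exactly. Their poses are not given: they have to be found in the camera images.
- rack: aluminium sub-rack on its back, open on top, fixed, 140 (local x) x 188 (local y; 228 with ears) x 114 high; origin at bench level under its centre, yaw within 0.35 rad of the world's. Three 60 wide bays side by side along y, one installed unit in each, in any order; beside each unit a gap is left. Rails along y at x = +-57 to +-69, tops 110 high, carry the plates' ends
- unit_a: installed sensor unit 45 thick (local y), fixed: aluminium top plate 128 (local x) x 45 x 4 on a grey body. Origin at bench level under the centre of its 60 wide bay, axes as the rack's: the unit fills the bay from y = -30 to 15, the rest, up to y = +30, is the gap. Plate's top 114 above the origin; fittings on it rise at most 7 more
- unit_b: installed sensor unit 40 thick (local y), fixed: aluminium top plate 128 (local x) x 40 x 4 on a grey body. Origin at bench level under the centre of its 60 wide bay, axes as the rack's: the unit fills the bay from y = -30 to 10, the rest, up to y = +30, is the gap. Plate's top 114 above the origin; fittings on it rise at most 7 more
- unit_c: installed sensor unit 29 thick (local y), fixed: aluminium top plate 128 (local x) x 29 x 4 on a grey body. Origin at bench level under the centre of its 60 wide bay, axes as the rack's: the unit fills the bay from y = -30 to -1, the rest, up to y = +30, is the gap. Plate's top 114 above the origin; fittings on it rise at most 7 more
- spare_handle (a point): centre of the spare unit's handle bar, the place to grip: bar 71 long (local x), 10 thick (y), 14 high, on end posts that leave 53 free between them, its centre 34 above the top plate. z up. The unit is a slab, alike both ways round: body 100 (x) x 24 (y) x 88 deep under a plate 128 x 27 x 4; its underside lies 126 below this point, the lowest 8 stepped in to 92 x 18. About 0.3 kg
- spare_plate (a point): centre of the top of the spare unit's plate, 34 below spare_handle, same axes; home, it is 114 above the bench, level with the installed plates. In the wide gap a sprung contact at the bottom stops the unit 6 short of flush; pressing it flush takes 5 to 8 N, then the plate's ends land on the rails
- stand: wooden stand, fixed, foot 140 x 90, 50 high, with one slot along its local x, 29 wide, 40 deep, in which the spare unit stands upright (slot floor 10 above the bench); origin at bench level under its centre
- meter: black hand-held meter with an orange face, 125 x 75 x 38, lying on the far side of the bench; origin under its centre (bystander)
- canister: upright metal gas canister, 54 diameter, 115 high, between robot and rack; origin under its centre (bystander)
- dish: low white round filter dish, 58 diameter, 18 high; origin under its centre (bystander)
- driver: screwdriver with a black handle lying flat; origin under it (bystander)
- tray: small open grey tray with screws, 85 x 60 x 22; origin under its centre (bystander)
- mouse: white computer mouse, 105 x 60 x 32, on the far side; origin under its centre (bystander)
- collar: brass collar (ring), 48 outer diameter, 22 high; origin under its centre (bystander)

How it is judged:
On the way, in this order (a step that is already met when the one before it is completed fails the run):
1. the spare unit is lifted right out of the stand, in the gripper (z of spare_plate in the frame of stand above 0.15 m and contact force between the fingers and spare above 1 N), for 0.1 s.
2. the spare unit is part-way down the wide gap, upright (x of spare_plate in the frame of unit_c between -0.008 and 0.008 m and y of spare_plate in the frame of unit_c between 0.0085 and 0.0205 m and z of spare_plate in the frame of unit_c below 0.164 m and angle between spare_plate's own z axis and vertical below 0.1 rad), for 0.1 s.
At the end, for the whole second after the job is handed in: The spare unit stands in the wide gap (within 5 mm lengthwise, 4 mm sideways, 0.08 rad of the gap's direction), its top plate within 1.5 mm of flush with the neighbouring plates and level within 0.03 rad, at rest, with the fingers still on its handle (over 3 N) keeping the spring compressed (x of spare_plate in the frame of unit_c between -0.005 and 0.005 m and y of spare_plate in the frame of unit_c between 0.0105 and 0.0185 m and z of spare_plate in the frame of unit_c between 0.112 and 0.1155 m and angle between spare_plate's own z axis and vertical below 0.03 rad and angle between the x axis of spare_plate and the x axis of unit_c, either way round below 0.08 rad and contact force between the fingers and spare above 3 N and linear speed of spare below 0.01 m/s); the arm keeps its last pose, push and grip.
It fails at once if the spare unit is forced against an installed unit (over 60 N) (contact force between spare and unit_a above 60 N or contact force between spare and unit_b above 60 N or contact force between spare and unit_c above 60 N).
It fails at once if the spare unit is dropped or rammed down the gap (faster than 0.4 m/s inside it) (x of spare_plate in the frame of unit_c between -0.008 and 0.008 m and y of spare_plate in the frame of unit_c between 0.0085 and 0.0205 m and z of spare_plate in the frame of unit_c between 0.122 and 0.199 m and linear speed of spare above 0.4 m/s).
It fails at once if a bystander is pushed away (over 40 mm) (distance of any of meter, canister, dish, driver, tray, mouse, collar from where it was at the start of the episode above 0.04 m).
It also fails if it takes over 38 s, if anything falls off the work surface, if the arm or the gripper's body presses on something with over 40 N, if the wrist force passes 120 N, or if a joint passes its speed limit or range.

ROBOT

A 7-joint arm with a two-finger parallel gripper is mounted at the origin on the work surface. World frame = base frame: x ahead of the robot, y to its left, z up, the work surface at z = 0. Lengths are in m, angles in rad, forces in N, time in s.
With the tool pointing down it reaches from about 0.4 to 0.85 m from the base axis. Payload 4.5 kg.
Tool frame: the origin (TCP) lies between the finger pads; the fingertips stand 19 mm ahead of it and the grasp point (between the pads) is the TCP (r.tips_ahead is the distance from the TCP to the fingertips, in m); z points along the fingers, y is the line along which they close (so a half turn about z gives the same grasp; the last joint's range is limited). The gripper opens to 88 mm and grips with 3 to 60 N. Pads are 18 mm wide; open, the fingers measure 123 mm over their backs; the gripper's body (75 mm by 187 mm) begins 45 mm behind the grasp point.
Start: joints at [1.216, 0.689, -0.195, 1.565, 0.157, 0.902, -0.215], TCP at [0.237, -0.578, 0.258] pointing down, gripper open.
Joint ranges: [-3.01, 3.01], [-0.46, 2.08], [-1.47, 1.51], [0.13, 2.56], [-1, 4.14], [0.04, 2.09], [-2.66, 2.66]. Speed limits (rad/s): [2.57, 2.57, 3.14, 3.14, 3.14, 3.14, 3.14].

INTERFACE

Orientations are given as a unit quaternion [x, y, z, w].
In Python, from plant import r, cams, models gives the robot as it stands. The module is installed in compiled form; this text tells all that it offers.
- The arm moves only by the tool jog_arm, never from a script. Its arguments are lists of equal length, an entry for each row: "turn": the turn, a rotation vector about the tool's x, y, z in rad, a list of three; "translation": the shift along the tool's x, y, z in m, a list of three; "grip": the closure, from 0 (fully open) to 1 (shut). In form: {"turn": [[ax, ay, az], ...], "translation": [[tx, ty, tz], ...], "grip": [grip, ...]}. A call has 1 to 20 rows; each row is the pose to reach, as a shift and turn from the pose commanded when the call began, along the tool's axes at that moment; what a row does not reach only later rows make up. A row lasts 1/8 s, in which the tool goes at most 62.5 mm and 10.7 degrees, less where a joint would pass 70% of its speed; a pose out of reach is approached as far as the arm can. A call with a gripper value outside its range is refused whole. The fingers move at their own pace and stop on an object; "force" is the grip in N (left out, the last holds). Time passes only in rows, so rows that repeat a pose let the fingers close. It gives the time, the measured TCP pose, the force, the opening and the grip force at its end, in the units of the state.
- r.get_state(): the state, without advancing time (a new reading comes with each control period).
- cams.snapshot(name): name is "side" or "top"; returns the picture (420x560x3 uint8, red, green, blue); there is no depth.
- cams.camera_params(name): a dict with "fx", "fy", "cx", "cy" (pixels), "eye" and "orientation" of the camera in the world. Camera axes: x right, y up, looking along -z (the intrinsics and any distortion apply to the point x, -y, -z); pixel columns grow to the right and rows downward; lengths in m; the calibration is good to about 2 mm. A picture is of the moment at which its call begins. camera_params takes no time and is no camera call.
- r.finish_job(): hands the job in; it is judged then, once.
Trained networks look in the newest picture that a camera, given by its name, has taken for a name from the list of things; names that differ only in an ending like _2 or _b are one class to them, and where a whole thing is asked for, a point or a joint stands for the part that bears it (a point fixed in the world has none). Each returns a list of dicts, best first, with "p" (0 to 1); they miss things now and then, are a little off and sometimes report something else, mostly with a low value. They report only what shows in the picture. A call takes as long as a camera call.
- models.find_in(camera, name): "position" ([x, y, z] in m, in world coordinates, good to about 4 mm: the middle of the surface that is visible of it).
- models.masks_of(camera, name): "pixels" (420x560 bool, what is visible of it).
- models.place_of(camera, name): "position" ([x, y, z] in m, in world coordinates, good to about 4 mm: a listed point, or the origin of a listed thing).
The state is a dict: "clock": time; "q": joint angles; "qd": joint speeds; "joint_torque": joint torques, N m; "tool_pos": TCP position; "eef_rot": TCP orientation; "contact_force": force on the tool from outside, world axes, zero at the start; "moment": the same for the moment, N m; "opening": opening from 0.0 (shut) to 1.0 (fully open); "finger_force": force on a finger pad.
Only numpy, scipy, OpenCV 4.12 (cv2) and the standard library are available. Lean on these libraries where they do the work, as an engineer would, in place of code of your own. Each camera call takes 0.05 s, during which the arm holds its last target. There are 200 camera calls.

## Working session

There is one attempt and no reset: what is moved stays moved. The work goes in short steps, Python scripts to look and compute and a tool call to move; the robot and the scene stay as the last step left them, time stands still between calls to the robot, and variables do not carry over. Pictures are saved under pics/ and viewed, at most 10 in all, crops included, and the job is handed in when it is done.

Besides the shell and the picture viewer there is one more tool, called in YAML: its name, and indented under it one key for each argument. jog_arm: Moves the arm, as the interface text tells. Its arguments: {"type":"object","properties":{"turn":{"type":"array"},"translation":{"type":"array"},"grip":{"type":"array"},"force":{"type":"number"}},"required":["turn","translation","grip"]}

```bash
mkdir -p pics
python3 - <<'E'
from plant import r,cams,models
import cv2,numpy as np
for c in("top","side"):
    cv2.imwrite(f"pics/{c}0.png",cams.snapshot(c)[:,:,::-1])
    p=cams.camera_params(c);print(c,{k:np.round(v,4).tolist() for k,v in p.items() if not isinstance(v,str)})
    for n in("rack","unit_a","unit_b","unit_c","spare_handle","spare_plate","stand","canister"):
        print(n,[(np.round(d["position"],4).tolist(),round(float(d["p"]),2)) for d in models.place_of(c,n)[:3]])
s=r.get_state();print(s)
E
```

```text
top {'fx': 464.6632, 'fy': 464.6632, 'cx': 284.0726, 'cy': 212.6068, 'eye': [0.4044, -0.0054, 1.2652], 'orientation': [0.0451, -0.0459, -0.7014, 0.7098]}
rack [([0.5724, 0.1249, 0.002], 0.74)]
unit_a [([0.5615, 0.1863, 0.0005], 0.68), ([0.573, 0.0631, 0.0006], 0.61), ([0.4163, 0.0227, 0.0008], 0.61)]
unit_b [([0.5615, 0.1863, 0.0005], 0.68), ([0.573, 0.0631, 0.0006], 0.61), ([0.4163, 0.0227, 0.0008], 0.61)]
unit_c [([0.5615, 0.1863, 0.0005], 0.68), ([0.573, 0.0631, 0.0006], 0.61), ([0.4163, 0.0227, 0.0008], 0.61)]
spare_handle [([0.5892, -0.1919, 0.1376], 0.89)]
spare_plate [([0.5908, -0.1961, 0.1019], 0.73)]
stand [([0.5941, -0.1944, -0.0006], 0.82)]
canister [([0.4151, 0.0241, 0.001], 0.64)]
side {'fx': 471.9291, 'fy': 471.9291, 'cx': 277.865, 'cy': 213.7202, 'eye': [0.3484, 0.6256, 0.7729], 'orientation': [-0.0605, 0.38, 0.9123, -0.1402]}
rack [([0.5726, 0.1279, -0.0026], 0.74)]
unit_a []
unit_b []
unit_c []
spare_handle [([0.5902, -0.1903, 0.1341], 0.71), ([0.5693, 0.1255, -0.0037], 0.39)]
spare_plate [([0.5906, -0.1945, 0.1034], 0.87)]
stand [([0.59, -0.192, -0.0042], 0.63)]
canister [([0.4156, 0.0264, -0.0], 0.97)]
{'clock': 0.9, 'q': array([ 1.21578382,  0.68910818, -0.19461549,  1.5653104 ,  0.15728779,
        0.90252842, -0.21513452]), 'qd': array([ 8.99947206e-04,  2.57932427e-04,  1.44660572e-03, -1.15567578e-03,
       -7.20500067e-04,  2.25134432e-05, -7.73291346e-04]), 'joint_torque': array([ 3.15775890e-05, -5.27480328e+01, -1.26713220e+00, -1.53744972e+01,
       -5.20030526e-02, -5.13461473e-04,  2.73141228e-05]), 'tool_pos': array([ 0.23696522, -0.5783423 ,  0.25773522]), 'eef_rot': array([9.81163171e-01, 1.93180825e-01, 1.43600864e-05, 1.13110478e-05]), 'contact_force': array([-0.48299923,  0.57047446,  0.06333015]), 'moment': array([-0.01446915,  0.05535152, -0.03369184]), 'finger_force': 0.0, 'opening': 0.9997490988804923}
```

View top.

Run:
```python
import cv2
a=cv2.imread("pics/top0.png");cv2.imwrite("pics/top0c.png",cv2.resize(a[110:320,140:440],None,fx=2.6,fy=2.6,interpolation=cv2.INTER_CUBIC))
```

```text
(no output)
```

View pics/top0.png

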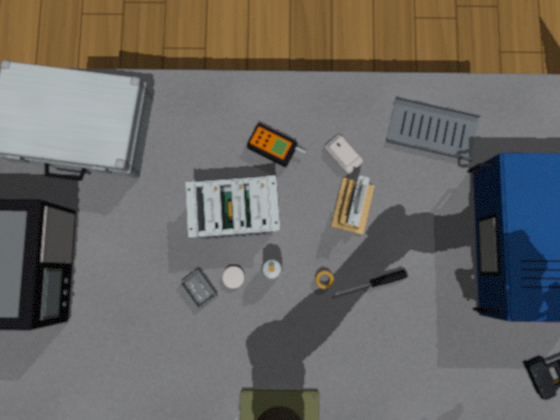

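View pics/side0.png

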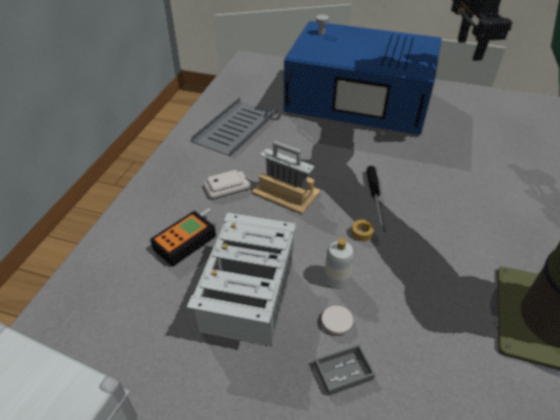

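The top view shows the rack at about (232,207), the stand with the spare at (354,205), and the canister at (272,269). The side view shows the rack at (250,270) and the handle at (287,153). I'll zoom in.

Run:
```python
import cv2
a=cv2.imread("pics/top0.png")
b=cv2.resize(a[168:246,178:288],None,fx=7,fy=7,interpolation=cv2.INTER_CUBIC)
cv2.imwrite("pics/rackc.png",b)
```

```text
(no output)
```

View pics/rackc.png

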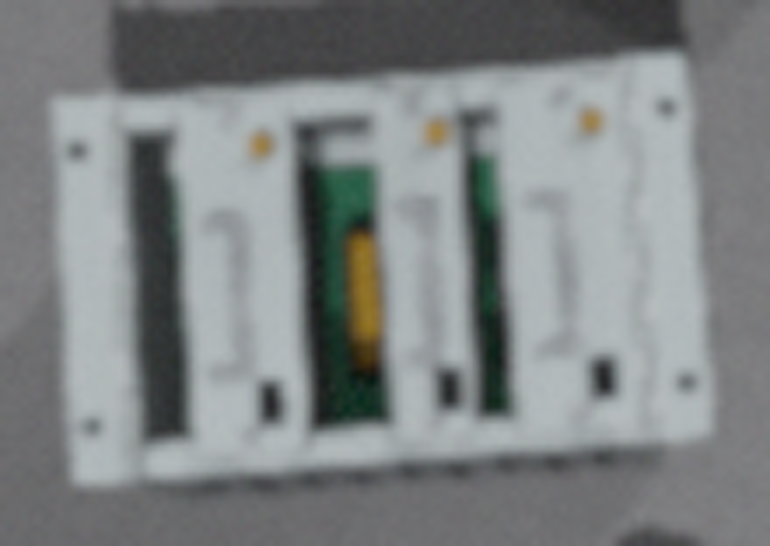

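Unit C is the middle one: its plate spans crop x 385–465, and the wide gap with the orange contact spans x 303–383. The rack's outer corners are at crop (52,98), (685,52), (713,436) and (75,488).

Run:
```python
import cv2,numpy as np
t=cv2.imread("pics/top0.png");s=cv2.imread("pics/side0.png")
R=lambda a,f:cv2.resize(a,None,fx=f,fy=f,interpolation=cv2.INTER_CUBIC)
o=np.zeros((600,800,3),np.uint8)
a=R(s[205:345,188:303],4.25);o[:a.shape[0],:a.shape[1]]=a   # side rack, x4.25 off 188,205
b=R(s[138:213,248:323],4);o[:300,500:800]=b     # side stand x4
c=R(t[165:240,325:383],4);o[300:600,500:500+232]=c  # top stand x4
cv2.imwrite("pics/comp.png",o)
```

```text
(no output)
```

View pics/comp.png

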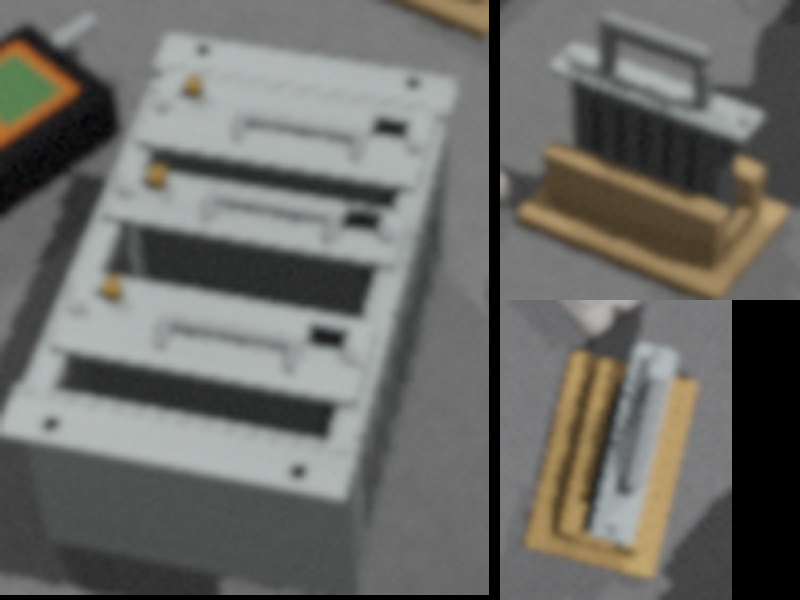

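```bash
cat > h.py <<'E'
import numpy as np
from scipy.spatial.transform import Rotation as Ro
from scipy.optimize import least_squares
from plant import r,cams,models
P={c:cams.camera_params(c) for c in("top","side")}
def proj(c,X):
    p=P[c];v=Ro.from_quat(p["orientation"]).inv().apply(np.atleast_2d(X)-p["eye"])
    return np.c_[p["cx"]+p["fx"]*v[:,0]/-v[:,2],p["cy"]-p["fy"]*v[:,1]/-v[:,2]]
def rect(x,y,z,w,L):  # local offsets to world
    return np.c_[np.array(L)@np.array([[np.cos(w),np.sin(w)],[-np.sin(w),np.cos(w)]])+[x,y],np.full(len(L),z)]
def tool(target,yaw=None):
    "offset to a world point in tool axes, and turn about tool z for tool y at yaw+90deg"
    s=r.get_state();R=Ro.from_quat(s["eef_rot"])
    d=R.inv().apply(np.array(target)-s["tool_pos"]);out=np.round(d,4).tolist()
    if yaw is not None:
        best=[]
        for k in(0,np.pi):
            T=Ro.from_matrix(np.array([[np.cos(yaw+k),np.sin(yaw+k),0],[np.sin(yaw+k),-np.cos(yaw+k),0],[0,0,-1]]).T)
            best.append(np.round((R.inv()*T).as_rotvec(),4).tolist())
        out=(out,best)
    return out
E
python3 - <<'E'
from h import *
S=lambda a,f,o:np.array(a)/f+np.array(o)-.5+.5/f
top=S([(52,98),(685,52),(713,436),(75,488)],7,(178,168))
side=S([(168,33),(455,78),(348,500),(2,425)],4.25,(188,205))
Lt=np.array([(1,1),(1,-1),(-1,-1),(-1,1)]);Ls=np.array([(1,-1),(-1,-1),(-1,1),(1,1)])
def f(v,t,s,hy,pz):
    x,y,w,z,hx=v;h=np.array([hx,hy])
    a=[]
    if t is not None:a.append((proj("top",rect(x,y,z,w,Lt*h))-t).ravel())
    if s is not None:a.append((proj("side",rect(x,y,z,w,Ls*h))-s).ravel())
    return np.r_[np.concatenate(a),(z-pz)*200,(hx-.065)*100]
for t,s in((top,side),(top,None),(None,side)):
    q=least_squares(f,[.57,.125,.1,.112,.07],args=(t,s,.114,.112));print("rack",np.round(q.x,4),np.round(q.fun,1))
# gap edges local y (world->local) using z=.114
def ray(c,uv,z):
    p=P[c];uv=np.array(uv);d=np.c_[(uv[:,0]-p["cx"])/p["fx"],-(uv[:,1]-p["cy"])/p["fy"],-np.ones(len(uv))]
    d=Ro.from_quat(p["orientation"]).apply(d);return p["eye"]+d*((z-p["eye"][2])/d[:,2])[:,None]
q=least_squares(f,[.57,.125,.1,.112,.07],args=(top,side,.114,.112)).x
for c,pts in(("top",S([(303,200),(312,380),(378,200),(386,380)],7,(178,168))),("side",S([(130,224),(375,265),(120,270),(365,315)],4.25,(188,205)))):
    w=ray(c,pts,.114);l=(w[:,:2]-q[:2])@np.array([[np.cos(q[2]),-np.sin(q[2])],[np.sin(q[2]),np.cos(q[2])]]);print(c,np.round(w,4).tolist(),np.round(l,4).tolist())
t=S([(635-500,45),(678-500,50),(630-500,245),(590-500,237)],4,(325,165))
s=S([(75,45),(263,120),(238,137),(52,62)],4,(248,138))
Lt=np.array([(1,1),(1,-1),(-1,-1),(-1,1)]);Ls=np.array([(1,-1),(-1,-1),(-1,1),(1,1)])
for a,b in((t,s),(t,None),(None,s)):
    k=least_squares(f,[.59,-.19,-.2,.102,.064],args=(a,b,.0135,.102));print("plate",np.round(k.x,4),np.round(k.fun,1))
print(tool([.59,-.192,.137],k.x[2]))
E
```

```text
rack [0.5699 0.1243 0.0908 0.113  0.0695] [ 0.3  0.2  0.  -0.2  0.3 -0.4 -0.1 -0.6  0.2 -0.3  1.2 -0.4 -0.2 -0.6
 -0.4  1.6  0.2  0.5]
rack [0.5695 0.1247 0.0903 0.112  0.0701] [ 0.2  0.2 -0.1 -0.1  0.2  0.1 -0.2 -0.2  0.   0.5]
rack [0.5713 0.1219 0.0911 0.11   0.0695] [ 0.1 -0.2  0.8 -0.3 -0.5 -1.  -0.3  1.3 -0.4  0.5]
top [[0.5931, 0.1532, 0.114], [0.5283, 0.1481, 0.114], [0.5934, 0.1263, 0.114], [0.5286, 0.1218, 0.114]] [[0.0257, 0.0267], [-0.0393, 0.0275], [0.0236, -0.0001], [-0.0414, 0.0013]]
side [[0.621, 0.1319, 0.114], [0.5143, 0.1219, 0.114], [0.6153, 0.1564, 0.114], [0.5103, 0.148, 0.114]] [[0.0515, 0.003], [-0.0556, 0.0027], [0.0481, 0.0278], [-0.0573, 0.0291]]
plate [ 0.5892 -0.1929 -0.2526  0.1001  0.0635] [ 0.4 -0.7 -0.1  0.7 -0.1 -0.3 -0.5 -1.   0.2 -0.6  0.5 -1.4  0.8  0.9
 -0.4  1.1 -0.4 -0.2]
plate [ 0.5881 -0.1927 -0.2369  0.1019  0.064 ] [ 0.1 -0.7 -0.3  0.6  0.3  0.3 -0.1 -0.3 -0.  -0.1]
plate [ 0.5894 -0.1912 -0.2756  0.1014  0.0633] [ 0.4 -0.9 -0.1 -1.1  0.   1.2 -0.4  0.7 -0.1 -0.2]
([0.4731, -0.2237, 0.1207], [[0.0, -0.0, 0.6645], [0.0, 0.0, -2.4771]])
```

jog_arm:
  turn:
    - [0,0,0]
    - [0,0,0]
    - [0,0,0]
    - [0,0,0]
    - [0,0,0]
    - [0,0,0.09]
    - [0,0,0.18]
    - [0,0,0.27]
    - [0,0,0.36]
    - [0,0,0.45]
    - [0,0,0.54]
    - [0,0,0.64]
    - [0,0,0.64]
    - [0,0,0.64]
  translation:
    - [0.028,-0.042,-0.012]
    - [0.056,-0.084,-0.024]
    - [0.084,-0.126,-0.036]
    - [0.112,-0.168,-0.048]
    - [0.141,-0.212,-0.06]
    - [0.188,-0.214,-0.06]
    - [0.235,-0.215,-0.055]
    - [0.282,-0.217,-0.05]
    - [0.33,-0.218,-0.04]
    - [0.377,-0.22,-0.03]
    - [0.424,-0.222,-0.02]
    - [0.472,-0.223,-0.01]
    - [0.472,-0.223,-0.01]
    - [0.472,-0.223,-0.01]
  grip: [0,0,0,0,0,0,0,0,0,0,0,0,0,0]
  force: 30

```text
clock: 2.65
tool_pos: [0.5884, -0.1936, 0.2676]
eef_rot: [0.992, -0.125, -0.001, 0.0]
contact_force: [-0.7, -0.1, 0.4]
opening: 1.0
finger_force: 0.0
```

Run:
```python
from h import *
print(r.get_state()["tool_pos"],tool([.5892,-.1925,.136],-.25))
```

```text
[ 0.58842794 -0.19360038  0.26758916] ([0.0006, -0.0014, 0.1316], [[0.001, 0.001, -0.0009], [0.0015, -0.0015, 3.1407]])
```

jog_arm:
  turn:
    - [0,0,0]
    - [0,0,0]
    - [0,0,0]
    - [0,0,0]
    - [0,0,0]
    - [0,0,0]
    - [0,0,0]
    - [0,0,0]
    - [0,0,0]
    - [0,0,0]
    - [0,0,0]
  translation:
    - [0,-0.001,0.035]
    - [0,-0.001,0.075]
    - [0,-0.001,0.11]
    - [0,-0.001,0.131]
    - [0,-0.001,0.131]
    - [0,-0.001,0.131]
    - [0,-0.001,0.131]
    - [0,-0.001,0.131]
    - [0,-0.001,0.131]
    - [0,-0.001,0.131]
    - [0,-0.001,0.131]
  grip: [0,0,0,0,0.5,1,1,1,1,1,1]
  force: 40

```text
clock: 4.03
tool_pos: [0.5894, -0.1921, 0.1367]
eef_rot: [0.992, -0.125, 0.0, 0.0]
contact_force: [-0.3, -0.5, 0.3]
opening: 0.23
finger_force: 0.0
```

Run:
```python
from h import *
import cv2
s=r.get_state();print(s["tool_pos"],s["opening"],s["finger_force"],s["contact_force"],s["moment"])
a=cams.snapshot("side");b=cams.snapshot("top")
R=lambda a,f:cv2.resize(a,None,fx=f,fy=f,interpolation=cv2.INTER_CUBIC)
cv2.imwrite("pics/g1.png",np.hstack([R(a[98:218,220:340],3.3),R(b[155:275,300:420],3.3)])[:,:,::-1])
```

```text
[ 0.58944836 -0.19207088  0.13673641] 0.2297029739364479 0.0 [-0.26232307 -0.49421036  0.29577701] [0.04468646 0.05740194 0.03875224]
```

View pics/g1.png

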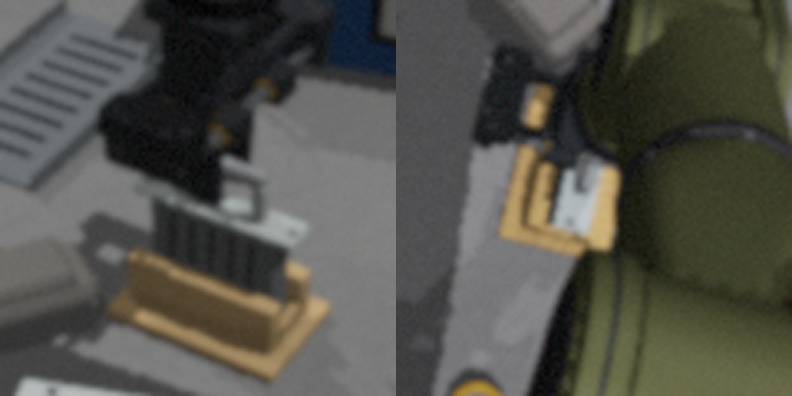

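The fingers straddle the bar around (210,185) in the left crop and are still closing (20 mm opening), so I'll finish closing them.

jog_arm:
  turn:
    - [0,0,0]
    - [0,0,0]
    - [0,0,0]
    - [0,0,0]
    - [0,0,0]
  translation:
    - [0,0,0]
    - [0,0,0]
    - [0,0,0]
    - [0,0,0]
    - [0,0,0]
  grip: [1,1,1,1,1]
  force: 45

```text
clock: 4.75
tool_pos: [0.5894, -0.1921, 0.1367]
eef_rot: [0.992, -0.125, -0.0, 0.0]
contact_force: [1.1, 0.1, -0.1]
opening: 0.107
finger_force: 45.0
```

jog_arm:
  turn:
    - [0,0,0]
    - [0,0,0]
    - [0,0,0]
    - [0,0,0]
    - [0,0,0]
    - [0,0,0]
    - [0,0,0]
    - [0,0,0]
  translation:
    - [0,0,-0.01]
    - [0,0,-0.03]
    - [0,0,-0.055]
    - [0,0,-0.085]
    - [0,0,-0.115]
    - [0,0,-0.14]
    - [0,0,-0.148]
    - [0,0,-0.148]
  grip: [1,1,1,1,1,1,1,1]

```text
clock: 5.75
tool_pos: [0.5893, -0.192, 0.2848]
eef_rot: [0.992, -0.125, 0.0, -0.0]
contact_force: [0.0, 0.4, -3.4]
opening: 0.108
finger_force: 45.0
```

Run:
```python
from h import *
s=r.get_state();print(s["tool_pos"],s["opening"],s["finger_force"],s["contact_force"],s["moment"]);print(tool([.5687,.1387,.285],.0905))
```

```text
[ 0.58928054 -0.19198471  0.28478571] 0.10767275561404771 44.97411768883467 [ 0.04958829  0.35882734 -3.43156418] [0.00327955 0.05326742 0.02142136]
([-0.1021, -0.3152, -0.0002], [[0.0, -0.0001, -0.3416], [-0.0002, -0.0, 2.8]])
```

jog_arm:
  turn:
    - [0,0,-0.02]
    - [0,0,-0.06]
    - [0,0,-0.1]
    - [0,0,-0.14]
    - [0,0,-0.19]
    - [0,0,-0.24]
    - [0,0,-0.28]
    - [0,0,-0.31]
    - [0,0,-0.33]
    - [0,0,-0.3415]
    - [0,0,-0.3415]
    - [0,0,-0.3415]
    - [0,0,-0.3415]
  translation:
    - [-0.005,-0.015,0]
    - [-0.016,-0.048,0]
    - [-0.028,-0.087,0]
    - [-0.041,-0.127,0]
    - [-0.054,-0.167,0]
    - [-0.067,-0.207,0]
    - [-0.08,-0.247,0]
    - [-0.091,-0.28,0]
    - [-0.098,-0.303,0]
    - [-0.102,-0.315,0]
    - [-0.102,-0.315,0]
    - [-0.102,-0.315,0]
    - [-0.102,-0.315,0]
  grip: [1,1,1,1,1,1,1,1,1,1,1,1,1]

```text
clock: 7.38
tool_pos: [0.5691, 0.1369, 0.2846]
eef_rot: [0.999, 0.044, -0.0, 0.0]
contact_force: [0.8, 0.2, -3.1]
opening: 0.104
finger_force: 45.0
```

Run:
```python
from h import *
import cv2
s=r.get_state();print(s["tool_pos"],s["opening"],s["finger_force"],s["contact_force"]);print(tool([.5687,.1387,.285],.0905))
a=cams.snapshot("side");b=cams.snapshot("top")
for c in("side","top"):
    for n in("spare_plate","spare_handle"):
        print(c,n,[(np.round(d["position"],4).tolist(),round(float(d["p"]),2)) for d in models.place_of(c,n)[:2]])
R=lambda a,f:cv2.resize(a,None,fx=f,fy=f,interpolation=cv2.INTER_CUBIC)
cv2.imwrite("pics/g2.png",np.hstack([R(a[125:345,180:320],2.7),R(b[125:345,170:310],2.7)])[:,:,::-1])
```

```text
[0.56907403 0.13686159 0.28464639] 0.10432853545035718 44.97461009770632 [ 0.80198798  0.23789906 -3.13723596]
([-0.0002, -0.0019, -0.0004], [[0.001, 0.0002, -0.0023], [0.0003, -0.0015, 3.1392]])
side spare_plate [([0.3595, 0.2228, 0.0007], 0.65), ([0.57, 0.1355, 0.2508], 0.61)]
side spare_handle [([0.5698, 0.1413, 0.2801], 0.92)]
top spare_plate [([0.418, 0.0231, 0.0014], 0.22)]
top spare_handle [([0.7533, 0.0307, 0.0029], 0.49)]
```

View pics/g2.png

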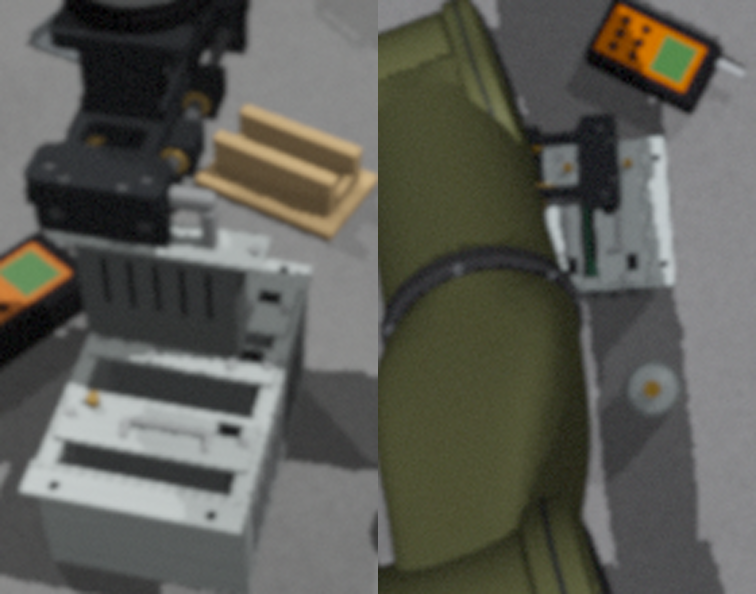

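The side view shows the spare hanging upright over the middle gap, with its plate's near-right corner at about (310,270) in the left crop. I'll check that against the prediction.

Run:
```python
from h import *
f=lambda X:np.round((proj("side",X)-[180,125]+.5)*2.7,0).tolist()
s=r.get_state();x,y,z=s["tool_pos"]
print(s["tool_pos"],"plate",f(rect(x,y,z-.034,.0885,np.array([(-.064,.0135),(-.064,-.0135),(.064,.0135),(.064,-.0135)]))))
print("bottom of body(near)",f(rect(x,y,z-.118,.0885,np.array([(-.05,.012),(.05,.012)]))), f(rect(x+.01,y,z-.034,.0885,np.array([(-.064,.0135)]))))
print("gap edges",f(rect(.570,.1243,.114,.0905,np.array([(-.057,.03),(.057,.03),(-.057,-.001)]))))
```

```text
[0.5689756  0.13811261 0.2847449 ] plate [[263.0, 269.0], [273.0, 236.0], [49.0, 235.0], [64.0, 205.0]]
bottom of body(near) [[242.0, 358.0], [88.0, 332.0]] [[246.0, 265.0]]
gap edges [[253.0, 418.0], [84.0, 388.0], [263.0, 381.0]]
```

jog_arm:
  turn:
    - [0,0,0]
    - [0,0,0]
    - [0,0,0]
    - [0,0,0]
    - [0,0,0]
  translation:
    - [0,-0.001,0.008]
    - [0,-0.002,0.022]
    - [0,-0.002,0.034]
    - [0,-0.002,0.038]
    - [0,-0.002,0.038]
  grip: [1,1,1,1,1]

```text
clock: 8.3
tool_pos: [0.5686, 0.1403, 0.2462]
eef_rot: [0.999, 0.045, -0.0, 0.0]
contact_force: [-0.0, 1.0, -3.2]
opening: 0.103
finger_force: 45.0
```

Run:
```python
from h import *
import cv2
s=r.get_state();x,y,z=s["tool_pos"];print(s["tool_pos"],s["contact_force"]);print(tool([.5687,.1387,.245],.0905))
a=cams.snapshot("side")
cv2.imwrite("pics/g3.png",cv2.resize(a[180:320,185:305],None,fx=4.2,fy=4.2,interpolation=cv2.INTER_CUBIC)[:,:,::-1])
f=lambda X:np.round((proj("side",X)-[185,180]+.5)*4.2,0).tolist()
print("plate",f(rect(x,y,z-.034,.0905,np.array([(-.064,.0135),(-.064,-.0135),(.064,.0135)]))))
print("body bottom near",f(rect(x,y,z-.118,.0905,np.array([(-.05,.012),(.05,.012)]))),"tip",f(rect(x,y,z-.126,.0905,np.array([(-.046,.009),(.046,.009)]))))
print("gap near edge",f(rect(.570,.1243,.114,.0905,np.array([(-.057,.03),(.057,.03)]))),"far",f(rect(.570,.1243,.114,.0905,np.array([(-.057,-.001),(.057,-.001)]))))
```

```text
[0.56859415 0.14025354 0.24621972] [-0.00516958  1.03984856 -3.19501266]
([-0.0, 0.0016, 0.0012], [[0.0003, 0.0008, -0.0002], [0.0013, -0.0005, 3.1414]])
plate [[388.0, 262.0], [403.0, 211.0], [67.0, 210.0]]
body bottom near [[356.0, 391.0], [124.0, 350.0]] tip [[349.0, 395.0], [137.0, 359.0]]
gap near edge [[372.0, 418.0], [110.0, 373.0]] far [[389.0, 361.0], [132.0, 318.0]]
```

View pics/g3.png

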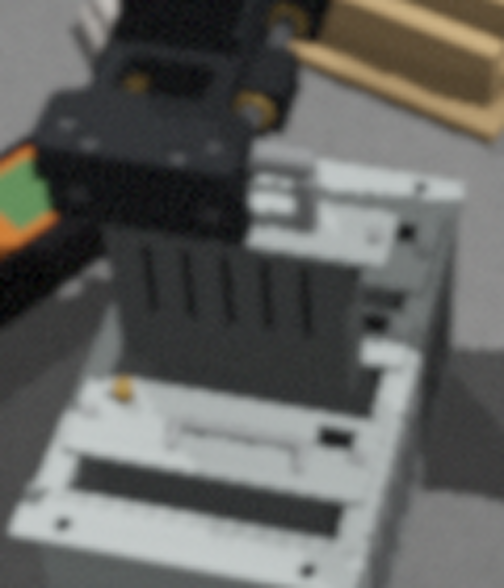

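The prediction matches the picture: the plate corner is at (388,265) and the gap edge's right end is at (375,415). I'll correct y by 1.5 mm and lower partway.

jog_arm:
  turn:
    - [0,0,0]
    - [0,0,0]
    - [0,0,0]
    - [0,0,0]
    - [0,0,0]
    - [0,0,0]
    - [0,0,0]
    - [0,0,0]
  translation:
    - [0,0.0015,0]
    - [0,0.0015,0]
    - [0,0.0015,0.006]
    - [0,0.0015,0.014]
    - [0,0.0015,0.022]
    - [0,0.0015,0.03]
    - [0,0.0015,0.034]
    - [0,0.0015,0.034]
  grip: [1,1,1,1,1,1,1,1]

```text
clock: 9.35
tool_pos: [0.5687, 0.1388, 0.2123]
eef_rot: [0.999, 0.045, -0.0, 0.0]
contact_force: [-0.9, 0.6, -2.2]
opening: 0.102
finger_force: 45.0
```

Run:
```python
from h import *
s=r.get_state();print(s["tool_pos"],s["contact_force"],s["moment"]);print(tool([.5687,.1387,.148],.0905))
```

```text
[0.56873163 0.13881005 0.21232549] [-0.87292567  0.59555294 -2.19612436] [ 0.02407668  0.02942057 -0.01035638]
([-0.0, 0.0001, 0.0643], [[0.0002, 0.0006, -0.0002], [0.001, -0.0003, 3.1414]])
```

jog_arm:
  turn:
    - [0,0,0]
    - [0,0,0]
    - [0,0,0]
    - [0,0,0]
    - [0,0,0]
    - [0,0,0]
    - [0,0,0]
    - [0,0,0]
    - [0,0,0]
    - [0,0,0]
  translation:
    - [0,0,0.004]
    - [0,0,0.011]
    - [0,0,0.018]
    - [0,0,0.026]
    - [0,0,0.034]
    - [0,0,0.042]
    - [0,0,0.048]
    - [0,0,0.053]
    - [0,0,0.055]
    - [0,0,0.055]
  grip: [1,1,1,1,1,1,1,1,1,1]

```text
clock: 10.6
tool_pos: [0.5689, 0.1389, 0.1577]
eef_rot: [0.999, 0.045, 0.0, 0.0]
contact_force: [0.5, 0.0, -2.7]
opening: 0.102
finger_force: 45.0
```

jog_arm:
  turn:
    - [0,0,0]
    - [0,0,0]
    - [0,0,0]
    - [0,0,0]
    - [0,0,0]
    - [0,0,0]
  translation:
    - [0,0,0.002]
    - [0,0,0.004]
    - [0,0,0.006]
    - [0,0,0.0075]
    - [0,0,0.0075]
    - [0,0,0.0075]
  grip: [1,1,1,1,1,1]

```text
clock: 11.35
tool_pos: [0.5693, 0.1389, 0.1506]
eef_rot: [0.999, 0.045, 0.001, -0.0]
contact_force: [0.6, 0.2, 4.3]
opening: 0.106
finger_force: 45.0
```

jog_arm:
  turn:
    - [0,0,0]
    - [0,0,0]
    - [0,0,0]
    - [0,0,0]
  translation:
    - [0,0,0.001]
    - [0,0,0.002]
    - [0,0,0.002]
    - [0,0,0.002]
  grip: [1,1,1,1]

```text
clock: 11.85
tool_pos: [0.5693, 0.1389, 0.1488]
eef_rot: [0.999, 0.045, 0.001, -0.0]
contact_force: [-0.9, -0.8, 5.7]
opening: 0.101
finger_force: 45.0
```

jog_arm:
  turn:
    - [0,0,0]
    - [0,0,0]
    - [0,0,0]
    - [0,0,0]
  translation:
    - [0,0,0.001]
    - [0,0,0.001]
    - [0,0,0.001]
    - [0,0,0.001]
  grip: [1,1,1,1]

```text
clock: 12.35
tool_pos: [0.5693, 0.1389, 0.1486]
eef_rot: [0.999, 0.045, 0.001, -0.0]
contact_force: [-2.8, -0.6, 11.6]
opening: 0.105
finger_force: 45.0
```

jog_arm:
  turn:
    - [0,0,0]
    - [0,0,0]
    - [0,0,0]
    - [0,0,0]
  translation:
    - [0,0,0.001]
    - [0,0,0.001]
    - [0,0,0.001]
    - [0,0,0.001]
  grip: [1,1,1,1]

```text
clock: 12.85
tool_pos: [0.5693, 0.1389, 0.1485]
eef_rot: [0.999, 0.045, 0.001, -0.0]
contact_force: [-4.6, -1.7, 18.6]
opening: 0.106
finger_force: 45.0
```

Run:
```python
from h import *
import cv2
s=r.get_state();print(s["tool_pos"],s["contact_force"],s["moment"],s["finger_force"]);R=Ro.from_quat(s["eef_rot"]).as_matrix();print(R[:,2],tool([.5687,.1387,.148],.0905))
a=cams.snapshot("side")
cv2.imwrite("pics/g4.png",cv2.resize(a[190:330,185:305],None,fx=4.2,fy=4.2,interpolation=cv2.INTER_CUBIC)[:,:,::-1])
print(r.get_state()["contact_force"])
```

```text
[0.56932942 0.13892167 0.1484895 ] [-4.55481113 -1.66095921 18.64613914] [-0.2896446   0.92869682  0.04874367] 44.97028827667236
[ 1.92670227e-03  2.75100971e-04 -9.99998106e-01] ([-0.0006, 0.0002, 0.0005], [[-0.0001, -0.0019, -0.0004], [-0.0031, 0.0002, 3.1412]])
[-4.11818125 -0.82305316 19.29935531]
```

View pics/g4.png

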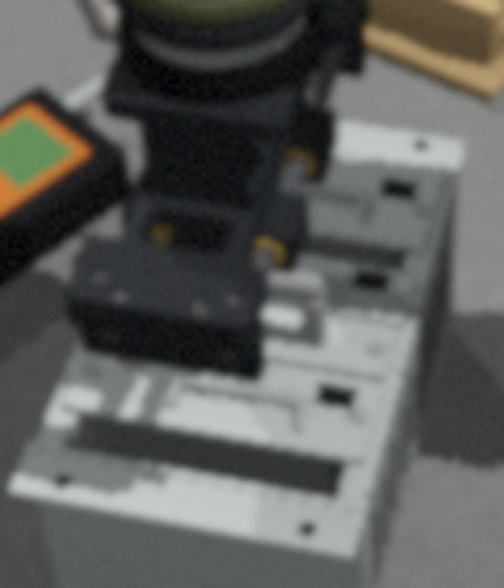

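The spare's plate (right end near (370,345)) sits flush between the neighbouring plates, and the TCP stopped at a hard landing at z = 0.1485. I'll hand it in.

```bash
python3 -c "
from plant import r
print(r.finish_job())"
```

```text
the job is handed in; nothing more can be done
None
```

The spare unit is in the wide gap beside unit C, pressed down onto the rails with its plate flush by camera view and hard stop, and the gripper still holds the handle at 45 N while pushing down at about 19 N; the job is handed in, but no verdict came back.

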